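# Seat the stopper of a serum vial in the guarded bench press

## Robot

A 7-joint arm with a two-finger parallel gripper is mounted at the origin on a cart in front of the work surface, level with it; the furniture and walls round the work are solid. World frame = base frame: x ahead of the robot, y to its left, z up, the work surface at z = 0. Lengths are in m, angles in rad, forces in N, time in s.
With the tool pointing down it reaches from about 0.4 to 0.85 m from the base axis. Payload 6.9 kg.
Tool frame: the origin (TCP) lies on the centre line of the jaws, within the pads' length; the fingertips stand nose_length ahead of it and the grasp point (between the pads) is the TCP (nose_length is the distance from the TCP to the fingertips, in m); z points along the fingers, y is the direction in which the jaws open and shut (so a half turn about z gives the same grasp; the last joint's range is limited). The gripper opens to 85 mm and grips with 20 to 120 N. Pads are 22 mm wide; open, the fingers measure 114 mm over their backs; the gripper's body (76 mm by 85 mm) begins 54 mm behind the grasp point. The pads swing forward as they close: fully open they stand 13 mm farther back than shut.
Start: joints at [1.224, 0.507, -0.238, 1.5, 0.126, 1.149, -0.155], TCP at [0.273, -0.562, 0.25] pointing down, gripper open.
Joint ranges: [-3.08, 3.08], [-0.24, 2.05], [-1.43, 1.35], [0, 2.5], [-1.52, 4.66], [0.17, 1.96], [-2.89, 2.89]. Speed limits (rad/s): [2.39, 2.39, 3.14, 3.14, 3.14, 3.14, 3.14].

## Interface

Orientations are given as a unit quaternion [x, y, z, w].
In Python, from cell import * gives the robot as it stands.
- The arm moves only by the tool step_arm, never from a script. Its argument "rows" is a list that holds one entry, the list of rows, each a list of 7 numbers: the shift along the world's x, y, z each as a share of 0.15 m, from -1 to 1, then the turn, a rotation vector about the world's x, y, z each as a share of pi rad, from -1 to 1, then the closure, from 0 (fully open) to 1 (shut). In form: [[[dx, dy, dz, rx, ry, rz, fingers], ...]]. A call has 1 to 12 rows; each row is the pose to reach, as a shift and turn from the pose commanded when the call began, turning the shorter way round; what a row does not reach only later rows make up. A row lasts 1/8 s, in which the tool goes at most 62.5 mm and 10.7 degrees, less where a joint would pass 70% of its speed; a pose out of reach is approached as far as the arm can. A call with a number of a shift or a turn outside -1 to 1 is refused whole. A call with a gripper value outside its range is refused whole. The fingers move at their own pace and stop on an object; the grip force is fixed at half the most. Time passes only in rows, so rows that repeat a pose let the fingers close. It gives the time, the measured TCP pose, the force and the opening at its end, in the units of the state.
- sense(): the state, without advancing time (a new reading comes with each control period).
- grab_frame(name): name is "scene" or "top"; returns a dict with "image" (420x560x3 uint8, red, green, blue), "z_map" (420x560 float32, m along the optical axis (not along the pixel's ray), 0 where there is no reading), "mtx" (3x3 intrinsics, pixels), "R" (3x3) and "t" (3): a world point X has camera coordinates R X + t. Camera axes: x right, y down, z forward; pixel columns grow to the right and rows downward; lengths in m; the calibration is good to about 2 mm. A picture is of the moment at which its call begins.
- hand_in(): hands the job in, once; it reports no verdict.
Trained networks look in the newest picture that a camera, given by its name, has taken for a name from the list of things; names that differ only in an ending like _2 or _b are one class to them, and where a whole thing is asked for, a point or a joint stands for the part that bears it (a point fixed in the world has none). Each returns a list of dicts, best first, with "conf" (0 to 1); they miss things now and then, are a little off and sometimes report something else, mostly with a low value. They report only what shows in the picture. A call takes as long as a camera call.
- search_frame(thing, camera): "location" ([x, y, z] in m, in world coordinates, good to about 4 mm: the middle of the surface that is visible of it).
- spot_point(thing, camera): "location" ([x, y, z] in m, in world coordinates, good to about 4 mm: a listed point, or the origin of a listed thing).
The state is a dict: "t": time; "qpos": joint angles; "joint_velocities": joint speeds; "effort": joint torques, N m; "tool_pos": TCP position; "orientation": TCP orientation; "ft_force": force on the tool from outside, world axes, zero at the start; "wrist_torque": the same for the moment, N m; "opening": finger opening in m.
Only numpy, scipy, OpenCV 4.12 (cv2) and the standard library are available. Lean on these libraries where they do the work, as an engineer would, in place of code of your own. Each camera call takes 0.05 s, during which the arm holds its last target.

## Task

Seat the half-inserted stopper in the serum vial: push the vial's carriage fully home under the press ram by its upright tab, then reach down through the window in the shatter guard and press the lever paddle right down to its stop. Let the lever come back up and leave the vial in its nest; do not touch the guard or the vial at any time, and leave the glassware standing around undisturbed.

Things in the scene. Friction and masses are not known exactly. Their poses are not given: they have to be found in the camera images.
- guard: Fixed shatter guard of the press: grey sheet-metal top, 3 mm thick, top face 126 mm above the bench, from x = -131 to +34 and y = -56 to +56 mm, on four posts with clear panes. Origin: on the bench under the ram axis. x points from the paddle to the column at the back (x = 70 to 104 mm, 122 mm high), y to the side where the carriage enters, z up. Press and guard are fixed; the guard must not be touched.
- window (a point): Middle of the guard's window, at the height of the guard's top face (126 mm above the bench), 75 mm along -x from the guard's origin. The rectangular opening, edged with black rubber, is 72 (x) x 66 (y) mm clear. Axes parallel to those of the guard.
- paddle (a point): Middle of the top face of the lever's black paddle, 32 (x) x 36 (y) mm, under the middle of the guard window: at rest 114 mm above the bench, 12 mm below the guard's top face. The lever is 160 mm long from its pivot at the back; pressed to the stop the paddle goes down about 18 mm. It resists with about 2 N, and 5 N while the stopper is going in.
- lever (a joint): Lever angle, rad: 0 up at rest, 0.112 pressed right down to its stop; it springs back when let go. It drives the ram 0.085 m per rad down onto the stopper.
- tab (a point): Middle of the outer face of the carriage's dark steel push tab, an upright plate 40 mm wide, 6 mm thick, reaching from 15 to 57 mm above the bench; this point is at 41 mm. Axes parallel to the guard's: the outer face looks along +y, and pushing along -y slides the carriage home (about 2 N). The nest is 156 mm from this face along -y; at home the face is 156 mm from the ram axis.
- carriage (a joint): Carriage travel, m: 0 fully out (as at the start), 0.080 home at the end stop with the vial under the ram. It stays where it is left.
- vial: Loose glass serum vial, 22 mm in diameter, 40 mm high without stopper, standing in an 11 mm deep ring on the carriage. Origin at the centre of its underside, z up. Not to be touched.
- stopper (a joint): How far the vial's rubber stopper has been pressed in, m: 0 half inserted, flange 6 mm above the vial's rim (stopper top 70 mm above the bench), 0.006 fully seated.
- nest (a point): Middle of the nest floor on the carriage, where the vial stands, 20.5 mm above the bench; axes parallel to those of the guard.
- beaker: Bystander: small glass beaker, 60 mm wide, 70 mm high. Origin at the centre of its underside.
- dish: Bystander: flat round lidded dish, 90 mm in diameter, 18 mm high. Origin at the centre of its underside.
- spare_vial: Bystander: second serum vial, already stoppered, 22 mm in diameter, 44 mm high, standing on the bench. Origin at the centre of its underside.
- oil_dropper: Bystander: slim dropper bottle with a yellow collar, 24 mm in diameter, 95 mm high. Origin at the centre of its underside.

How it is judged:
On the way, in this order (a step that is already met when the one before it is completed fails the run):
1. the carriage is pushed home under the ram (value of joint carriage above 0.076 m), for 0.2 s.
2. the lever is pressed down and the stopper is seated (value of joint lever above 0.095 rad and value of joint stopper above 0.005 m), for 0.1 s.
At the end, for the whole second after the job is handed in: The stopper is pressed in at least 5 of 6 mm, the carriage is home within 4 mm, the lever is back up (under 0.02 rad), and the vial stands upright and still in its nest (within 6 mm and 0.1 rad) (value of joint stopper above 0.005 m and value of joint carriage above 0.076 m and value of joint lever below 0.02 rad and distance between vial and nest below 0.006 m and angle between vial's own z axis and vertical below 0.1 rad and linear speed of vial below 0.02 m/s); the robot touches nothing.
It fails at once if the guard is touched (contact force between any of the arm, the fingers and guard above 0.3 N).
It fails at once if the vial is touched by the robot (contact force between any of the arm, the fingers and vial above 0.3 N).
It fails at once if the vial is lifted or tipped in its nest (z of vial in the frame of nest above 0.006 m or angle between vial's own z axis and vertical above 0.3 rad).
It fails at once if the lever is pressed while the carriage is not home (value of joint lever above 0.03 rad and value of joint carriage below 0.074 m).
It fails at once if a bystander is moved (distance of any of beaker, dish, spare_vial, oil_dropper from where it was at the start of the episode above 0.02 m).
It also fails if it takes over 45 s, if anything falls off the work surface, if the arm or the gripper's body presses on something with over 40 N, if the wrist force passes 120 N, or if a joint passes its speed limit or range.

## Working session

There is one attempt and no reset: what is moved stays moved. The work goes in short steps, Python scripts to look and compute and a tool call to move; the robot and the scene stay as the last step left them, time stands still between calls to the robot, and variables do not carry over. Pictures are saved under pics/ and viewed, and the job is handed in when it is done.

Besides the shell and the picture viewer there is one more tool, called by a JSON object that holds its "api" and its "payload". step_arm: Moves the arm, as the interface text tells. Its arguments: {"type":"object","properties":{"rows":{"type":"array","items":{"type":"array","items":{"type":"array","items":{"type":"number"}}}}},"required":["rows"]}

```bash
mkdir -p pics; cat > h.py <<'E'
from cell import *
import numpy as np, cv2
E
python3 - <<'E'
from h import *
s=sense(); print({k:np.round(v,4) for k,v in s.items()})
for c in ("scene","top"):
    f=grab_frame(c); cv2.imwrite(f"pics/{c}0.png",f["image"][:,:,::-1]); print(c,f["t"],f["R"].tolist())
    np.savez(f"{c}0.npz",**f)
    for n in ("guard","window","paddle","tab","nest","vial","beaker","dish","spare_vial","oil_dropper"):
        try:
            r=spot_point(n,c); print(n,[(np.round(a["location"],4).tolist(),round(a["conf"],2)) for a in r[:2]])
        except Exception as e: print(n,e)
E
```

```text
{'t': np.float64(0.0), 'qpos': array([ 1.2245,  0.5083, -0.2375,  1.5012,  0.1257,  1.1489, -0.1549]), 'joint_velocities': array([ 0.0004,  0.0002, -0.0004,  0.0013, -0.0006, -0.0003,  0.    ]), 'effort': array([ 6.00000e-04, -6.20596e+01, -2.18670e+00, -2.49659e+01,
        1.26000e-02,  1.19000e-02, -0.00000e+00]), 'tool_pos': array([ 0.2726, -0.5619,  0.2494]), 'orientation': array([ 9.746e-01,  2.240e-01, -2.000e-04, -9.000e-04]), 'ft_force': array([0.7202, 0.0282, 0.4438]), 'wrist_torque': array([-0.0141, -0.0567,  0.0315]), 'opening': np.float64(0.0852)}
scene [0.47399901 0.20576891 1.18718243] [[-0.8274113693948186, -0.5615904881035946, 0.0025591927940829796], [-0.23378886845793018, 0.34029899603178615, -0.9107905128430568], [0.5106203979291775, -0.7541967362507772, -0.4128608630608184]]
guard [([0.5486, 0.0093, -0.0], 0.93)]
window [([0.4667, -0.0009, 0.1287], 0.91), ([0.525, 0.0866, 0.022], 0.59)]
paddle [([0.4723, -0.0014, 0.1156], 0.54)]
tab [([0.4945, 0.2425, 0.0412], 0.86), ([0.4317, -0.1977, 0.0014], 0.48)]
nest [([0.5236, 0.0901, 0.0163], 0.72)]
vial [([0.5263, 0.0865,
[... 266 characters left out ...]
21] [[-0.012001658298466906, -0.9999146817229931, 0.005156498122978774], [-0.9855016067573299, 0.01095553114126926, -0.16931201793178796], [0.16924108034637525, -0.007113762170477956, -0.9855490099994894]]
guard [([0.5409, 0.0098, -0.0022], 0.93)]
window [([0.4687, 0.0014, 0.1255], 0.95)]
paddle [([0.4712, -0.0017, 0.1147], 0.55)]
tab [([0.4981, 0.2445, 0.0409], 0.87), ([0.5318, -0.2897, 0.0024], 0.26)]
nest [([0.5265, 0.0962, 0.0202], 0.79)]
vial [([0.5242, 0.0886, 0.0232], 0.55)]
beaker [([0.5336, -0.2887, 0.0022], 0.57)]
dish [([0.4062, -0.344, -0.0009], 0.61)]
spare_vial [([0.5369, -0.2908, 0.0047], 0.32)]
oil_dropper [([0.5928, 0.4379, 0.0043], 0.45), ([0.4389, -0.1909, -0.0046], 0.37)]
```

View pics/scene0.png

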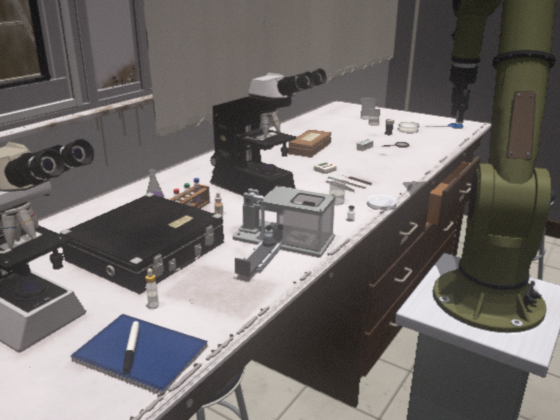

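View pics/top0.png

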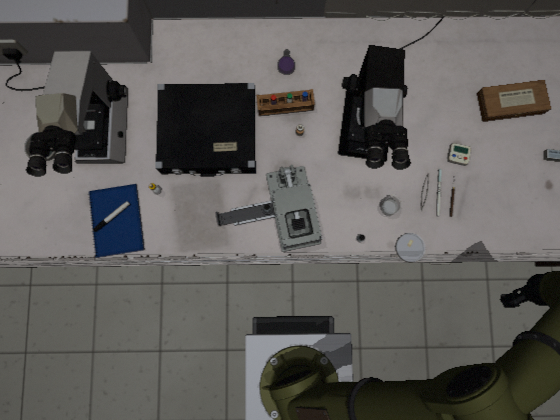

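```bash
cat >> h.py <<'E'
def cloud(f):
    z=f["z_map"]; v,u=np.indices(z.shape); K=f["mtx"]
    P=np.stack([(u-K[0,2])/K[0,0]*z,(v-K[1,2])/K[1,1]*z,z],-1)
    return (P-f["t"])@f["R"]
E
python3 - <<'E'
from h import *
for c in ("top","scene"):
    f=dict(np.load(f"{c}0.npz")); W=cloud(f)
    box=(f["z_map"]>0)&(W[...,0]>.35)&(W[...,0]<.72)&(W[...,1]>-.12)&(W[...,1]<.3)
    m=box&(W[...,2]>.1)&(W[...,2]<.140); m2=box&(abs(W[...,2]-.126)<.006)
    print(c,m2.sum(),np.median(W[m2][:,2]), 'bench',np.median(W[box][:,2]))
    r=cv2.minAreaRect(W[m2][:,:2].astype(np.float32)*1000); print(r)
    # tab region
    t=box&(W[...,1]>.2)&(W[...,2]>.01)
    print('tab',t.sum()); 
    p=W[t]; print(p.min(0),p.max(0))
    h=p[p[:,2]>.045]; print(len(h),h.mean(0), h.min(0),h.max(0)); print(f["mtx"][0,0])
    img=f["image"]; v,u=np.where(box&(W[...,2]>.01)); 
    cr=img[max(v.min()-5,0):v.max()+5,u.min()-5:u.max()+5]; cv2.imwrite(f"pics/{c}crop.png",cv2.resize(cr,None,fx=4,fy=4,interpolation=cv2.INTER_CUBIC)[:600,:800,::-1]); print(u.min()-5,v.min()-5,cr.shape)
E
```

```text
top 1649 0.1260922170454256 bench 0.0029609355129064305
((526.2785034179688, 11.427604675292969), (230.37905883789062, 112.7847671508789), 11.138277053833008)
tab 1239
[0.37679101 0.20009844 0.0100009 ] [0.71992361 0.29996812 0.09289891]
929 [0.6730195  0.24952587 0.0806465 ] [0.47817127 0.20022209 0.04526869] [0.71992361 0.29996812 0.09289891]
512.2888998862855
192 138 (129, 146, 3)
scene 1065 0.12595817411148438 bench 0.002842987035119495
((527.090087890625, 9.326766967773438), (233.82179260253906, 122.03384399414062), 11.183110237121582)
tab 1657
[0.47610376 0.2000796  0.01000732] [0.71971328 0.29999927 0.08797917]
1047 [0.65408212 0.24983544 0.07310923] [0.47610376 0.2000796  0.04500378] [0.71971328 0.29987032 0.08797917]
535.8671988173882
150 181 (100, 189, 3)
```

View crops.

View pics/topcrop.png

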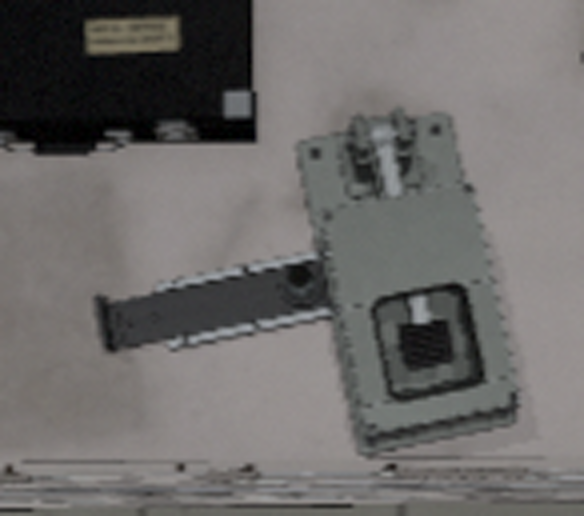

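View pics/scenecrop.png

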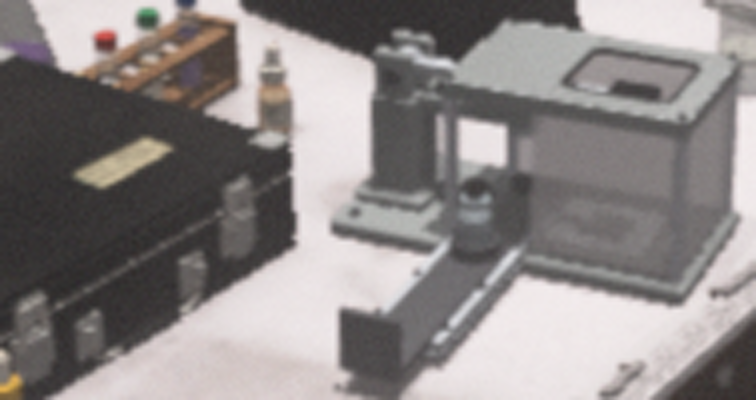

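```bash
python3 - <<'E'
from h import *
c,s=np.cos(np.radians(11.15)),np.sin(np.radians(11.15)); R=np.array([[c,-s],[s,c]]); o=np.array([.5399,.013])
# window hole: in guard frame, points with z well below .126 within the guard top; edges
for cam in ("top","scene"):
    f=dict(np.load(f"{cam}0.npz")); W=cloud(f)
    # project corners of the window & tab & guard outline, overlay
    img=cv2.resize(f["image"][:,:,::-1],None,fx=4,fy=4,interpolation=cv2.INTER_CUBIC).copy()
    def pr(p):
        x=f["mtx"]@(f["R"]@p+f["t"]); return ((x[:2]/x[2]+.5)*4).astype(int)
    def poly(pts,col):
        q=np.array([pr(np.r_[o+R@np.array(a[:2]),a[2]]) for a in pts]); cv2.polylines(img,[q],True,col,1)
    def rect(x0,x1,y0,y1,z,col): poly([(x0,y0,z),(x1,y0,z),(x1,y1,z),(x0,y1,z)],col)
    rect(-.131,.034,-.056,.056,.126,(0,0,255))
    rect(-.111,-.039,-.033,.033,.126,(0,255,255))
    rect(-.091,-.059,-.018,.018,.114,(0,255,0))
    poly([(-.02,.236,.015),(.02,.236,.015),(.02,.236,.057),(-.02,.236,.057)],(255,0,255))
    rect(.07,.104,-.02,.02,.122,(255,0,0))
    ctr=pr(np.array([.51,.11,.1])); 
    cv2.imwrite(f"pics/{cam}ov.png",img[ctr[1]-270:ctr[1]+270,max(0,ctr[0]-380):ctr[0]+380])
E
```

```text
(no output)
```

View pics/topov.png

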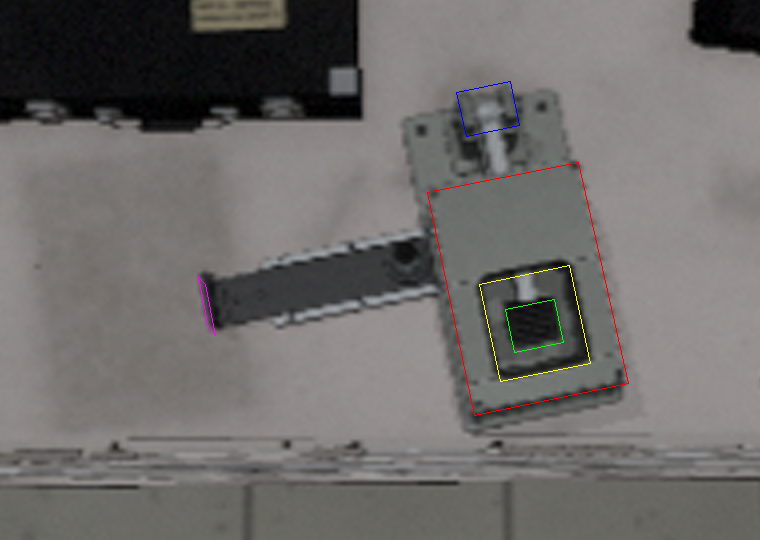

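View pics/sceneov.png

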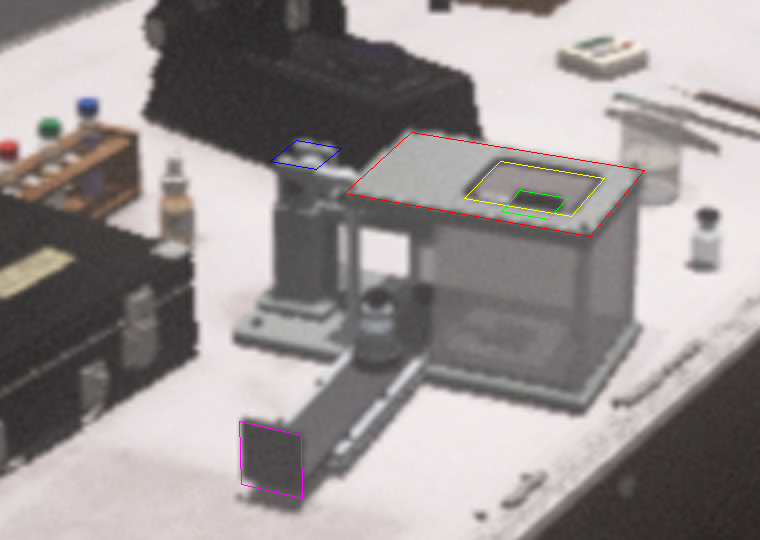

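```bash
python3 - <<'E'
import cell
print([n for n in dir(cell) if not n.startswith('__')]); print(getattr(cell,'nose_length',None))
E
```

```text
['PlanningError', 'grab_frame', 'hand_in', 'nose_length', 'search_frame', 'sense', 'spot_point']
0.019
```

{"api": "step_arm", "payload": {"rows": [[[0.4,0.4,0.1,0,0,-0.04,1],[0.8,0.8,0.2,0,0,-0.08,1],[1,1,0.2,0,0,-0.08,1],[1,1,0.2,0,0,-0.08,1]]]}}

```text
t: 1.6
tool_pos: [0.4263, -0.4086, 0.2811]
orientation: [0.995, 0.103, 0.001, -0.0]
ft_force: [0.1, 0.4, 0.2]
opening: 0.0119
```

{"api": "step_arm", "payload": {"rows": [[[0,0.4,0,0,0,0,1],[0.1,0.8,0,0,0,0,1],[0.1,1,0,0,0,0,1]]]}}

```text
t: 1.98
tool_pos: [0.439, -0.2584, 0.2806]
orientation: [0.995, 0.102, 0.001, -0.0]
ft_force: [1.1, -0.5, 0.1]
opening: -0.0001
```

{"api": "step_arm", "payload": {"rows": [[[0,0.4,0,0,0,0,1],[0.1,0.8,0,0,0,0,1],[0.1,1,0,0,0,0,1]]]}}

```text
t: 2.35
tool_pos: [0.4535, -0.1086, 0.2807]
orientation: [0.995, 0.102, 0.001, -0.0]
ft_force: [-0.1, 0.1, -0.4]
opening: 0.0003
```

{"api": "step_arm", "payload": {"rows": [[[0,0.4,0,0,0,0,1],[0.1,0.8,0,0,0,0,1],[0.1,1,0,0,0,0,1]]]}}

```text
t: 2.72
tool_pos: [0.4683, 0.0414, 0.2807]
orientation: [0.995, 0.102, 0.001, -0.001]
ft_force: [-0.4, -0.4, 0.3]
opening: 0.0
```

{"api": "step_arm", "payload": {"rows": [[[0,0.4,0,0,0,0,1],[0,0.8,0,0,0,0,1],[0,1,0,0,0,0,1]]]}}

```text
t: 3.1
tool_pos: [0.4672, 0.1914, 0.2806]
orientation: [0.995, 0.102, 0.0, -0.001]
ft_force: [0.7, -1.1, -0.2]
opening: 0.0
```

{"api": "step_arm", "payload": {"rows": [[[0,0.4,0,0,0,0,1],[0,0.8,0,0,0,0,1],[0,0.8,0,0,0,0,1],[0,0.8,0,0,0,0,1]]]}}

```text
t: 3.6
tool_pos: [0.4678, 0.3073, 0.28]
orientation: [0.995, 0.1, -0.0, 0.0]
ft_force: [1.1, -1.1, -0.7]
opening: 0.0
```

{"api": "step_arm", "payload": {"rows": [[[0.11,-0.04,-0.4,0,0,0,1],[0.11,-0.07,-0.8,0,0,0,1],[0.11,-0.07,-1,0,0,0,1],[0.11,-0.07,-1,0,0,0,1]]]}}

```text
t: 4.1
tool_pos: [0.4839, 0.2943, 0.1285]
orientation: [0.995, 0.099, -0.002, 0.001]
ft_force: [0.5, 0.3, 0.6]
opening: -0.0002
```

{"api": "step_arm", "payload": {"rows": [[[0,0,-0.3,0,0,0,1],[0,0,-0.57,0,0,0,1],[0,0,-0.57,0,0,0,1],[0,0,-0.57,0,0,0,1]]]}}

```text
t: 4.6
tool_pos: [0.4857, 0.2977, 0.0471]
orientation: [0.995, 0.1, 0.001, -0.001]
ft_force: [-1.1, -0.3, -0.2]
opening: 0.0
```

```bash
python3 - <<'E'
from h import *
o=np.array([.5,.2,.05])
for cam in ("top","scene"):
    f=grab_frame(cam); x=f["mtx"]@(f["R"]@o+f["t"]); u,v=(x[:2]/x[2]).astype(int)
    cr=f["image"][v-60:v+60,u-80:u+80,::-1]; cv2.imwrite(f"pics/{cam}1.png",cv2.resize(cr,(800,600),interpolation=cv2.INTER_CUBIC))
print(sense()["tool_pos"])
E
```

```text
[0.48570288 0.29788999 0.04719141]
```

View pics/top1.png

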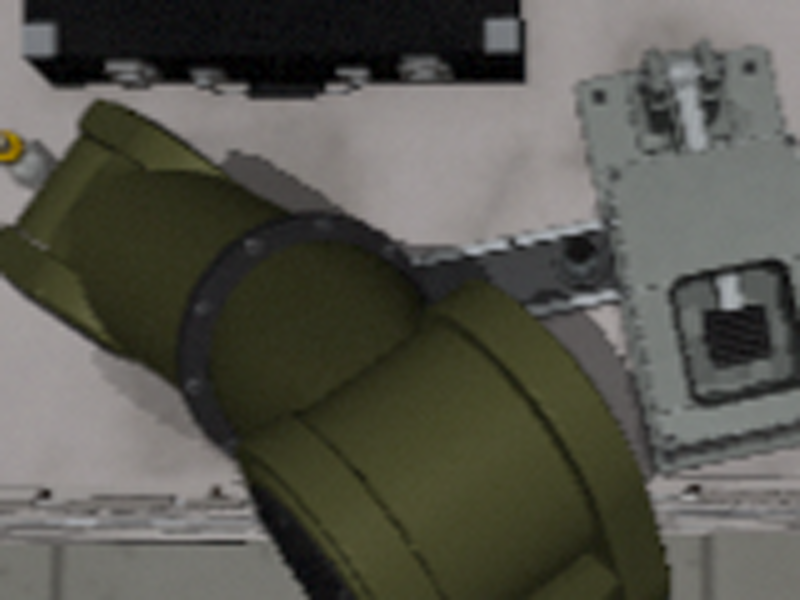

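View pics/scene1.png

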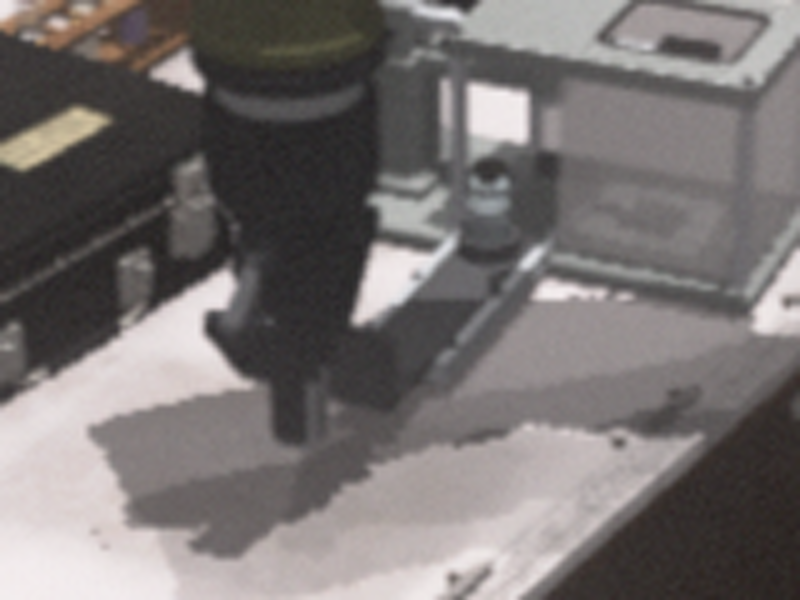

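```bash
python3 - <<'E'
from h import *
c,s=np.cos(np.radians(11.15)),np.sin(np.radians(11.15)); R=np.array([[c,-s],[s,c]])
f=grab_frame("scene"); W=cloud(f); tp=sense()["tool_pos"]
L=(W[...,:2]-tp[:2])@R; z=W[...,2]-(tp[2]-.019)
ok=(f["z_map"]>0)&(np.hypot(L[...,0],L[...,1])<.09)
for a in np.arange(-.01,.3,.01):
    m=ok&(z>a)&(z<a+.01)&(L[...,1]>-.03)
    if m.any(): print(round(a,3),m.sum(),np.round(L[m].min(0),3),np.round(L[m].max(0),3))
f=grab_frame("top"); W=cloud(f)
for y in np.arange(.02,.3,.04):
  m=(f["z_map"]>0)&(abs(W[...,1]-y)<.01)&(W[...,2]>.16)&(W[...,0]>.2)
  if m.any(): print(round(y,2),np.round(W[m].min(0),3),np.round(W[m].max(0),3))
E
```

```text
-0.01 1 [-0.004  0.005] [-0.004  0.005]
0.0 27 [-0.01  -0.004] [0.011 0.012]
0.01 39 [-0.011 -0.003] [0.007 0.015]
0.02 46 [-0.012 -0.006] [0.007 0.017]
0.03 34 [-0.012 -0.013] [0.007 0.015]
0.04 42 [-0.014 -0.026] [0.012 0.033]
0.05 73 [-0.013 -0.03 ] [0.012 0.04 ]
0.06 79 [-0.017 -0.03 ] [0.011 0.049]
0.07 80 [-0.018 -0.019] [0.012 0.056]
0.08 105 [-0.018 -0.016] [0.012 0.062]
0.09 139 [-0.02  -0.018] [0.013 0.065]
0.1 127 [-0.021 -0.029] [0.008 0.053]
0.11 69 [-0.012 -0.003] [0.01  0.046]
0.12 56 [-0.031  0.018] [0.011 0.04 ]
0.13 154 [-0.039 -0.017] [0.033 0.039]
0.14 139 [-0.038 -0.006] [0.029 0.039]
0.15 155 [-0.038 -0.009] [0.028 0.039]
0.16 150 [-0.038 -0.009] [0.028 0.039]
0.17 214 [-0.038 -0.027] [0.036 0.041]
0.18 66 [-0.039 -0.002] [0.024 0.039]
0.19 199 [-0.041 -0.023] [0.037 0.043]
0.2 168 [-0.041 -0.018] [0.033 0.043]
0.21 185 [-0.04  -0.015] [0.034 0.041]
0.22 166 [-0.04  -0.017] [0.028 0.041]
0.23 172 [-0.041 -0.007] [0.027 0.042]
0.24 158 [-0.04  -0.009] [0.033 0.044]
0.25 179 [-0.039 -0.01 ] [0.032 0.054]
0.26 187 [-0.039 -0.008] [0.031 0.051]
0.27 182 [-0.04 -0.01] [0.028 0.044]
0.28 184 [-0.04 -0.01] [0.033 0.042]
0.29 183 [-0.04  -0.008] [0.032 0.041]
0.02 [0.201 0.012 0.453] [0.231 0.03  0.54 ]
0.06 [0.2   0.05  0.574] [0.367 0.07  0.737]
0.1 [0.201 0.09  0.582] [0.409 0.11  0.743]
0.14 [0.221 0.13  0.55 ] [0.441 0.15  0.76 ]
0.18 [0.294 0.17  0.577] [0.457 0.19  0.75 ]
0.22 [0.362 0.21  0.489] [0.485 0.23  0.622]
0.26 [0.398 0.25  0.414] [0.523 0.27  0.554]
```

{"api": "step_arm", "payload": {"rows": [[[0.019,-0.098,0,0,0,0,1],[0.039,-0.196,0,0,0,0,1],[0.046,-0.235,0,0,0,0,1],[0.054,-0.275,0,0,0,0,1],[0.062,-0.314,0,0,0,0,1],[0.069,-0.353,0,0,0,0,1],[0.077,-0.392,0,0,0,0,1],[0.085,-0.432,0,0,0,0,1],[0.093,-0.471,0,0,0,0,1],[0.1,-0.51,0,0,0,0,1],[0.108,-0.55,0,0,0,0,1],[0.108,-0.55,0,0,0,0,1]]]}}

```text
t: 6.3
tool_pos: [0.5008, 0.2136, 0.0447]
orientation: [0.995, 0.099, -0.0, 0.0]
ft_force: [1.0, 0.2, 0.5]
opening: -0.0002
```

```bash
cat > look.py <<'E'
import sys
from h import *
c,s=np.cos(np.radians(11.15)),np.sin(np.radians(11.15)); R=np.array([[c,-s],[s,c]])
o=np.array([.5,.12,.06]); n=sys.argv[1]
for cam in ("scene","top"):
    f=grab_frame(cam); x=f["mtx"]@(f["R"]@o+f["t"]); u,v=(x[:2]/x[2]).astype(int)
    cr=f["image"][v-60:v+60,u-80:u+80,::-1]; cv2.imwrite(f"pics/{cam}{n}.png",cv2.resize(cr,(800,600),interpolation=cv2.INTER_CUBIC))
    for t in ("tab","paddle","vial"):
        for a in spot_point(t,cam)[:1]: print(cam,t,np.round(a["location"],4),round(a["conf"],2),"guard frame",np.round((np.array(a["location"])[:2]-[.5399,.013])@R,4))
s=sense(); print(s["tool_pos"],s["ft_force"],(s["tool_pos"][:2]-[.5399,.013])@R)
E
python3 look.py 2
```

```text
scene tab [0.5009 0.1993 0.0423] 0.94 guard frame [-0.0022  0.1903]
scene paddle [ 0.4738 -0.0037  0.1181] 0.55 guard frame [-0.0681 -0.0036]
scene vial [0.5345 0.0457 0.022 ] 0.4 guard frame [0.001  0.0331]
top paddle [ 0.4715 -0.0006  0.1172] 0.56 guard frame [-0.0697 -0.0001]
[0.50046931 0.2147862  0.04476189] [-1.04314804 -0.47337271 -0.0509915 ] [0.00033465 0.20560238]
```

View pics/scene2.png

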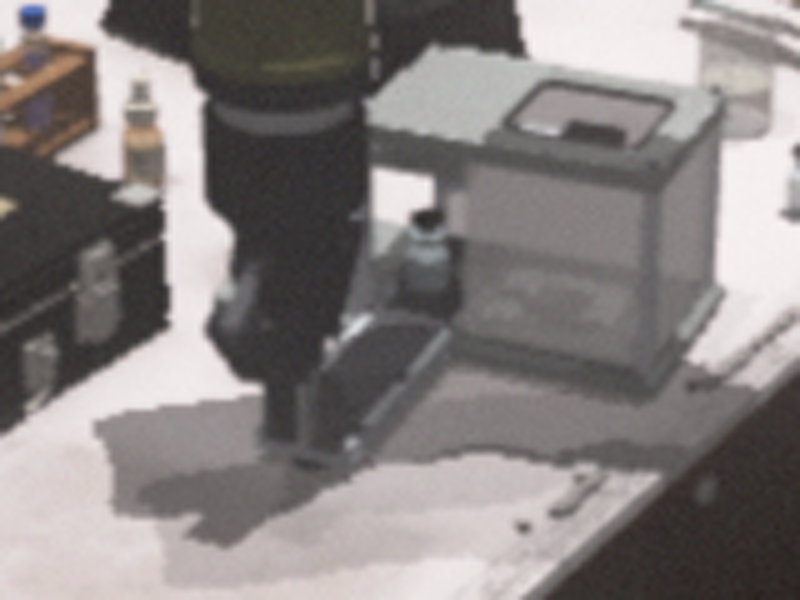

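{"api": "step_arm", "payload": {"rows": [[[0.008,-0.039,0,0,0,0,1],[0.015,-0.078,0,0,0,0,1],[0.023,-0.118,0,0,0,0,1],[0.031,-0.157,0,0,0,0,1],[0.037,-0.19,0,0,0,0,1],[0.041,-0.21,0,0,0,0,1],[0.041,-0.21,0,0,0,0,1]]]}}

```text
t: 7.58
tool_pos: [0.5068, 0.1825, 0.0447]
orientation: [0.995, 0.1, -0.0, 0.0]
ft_force: [-0.6, 0.1, 0.4]
opening: 0.0001
```

```bash
python3 look.py 3
```

```text
scene tab [0.5079 0.1704 0.0382] 0.82 guard frame [-0.001   0.1606]
scene paddle [ 0.4722 -0.0021  0.1139] 0.46 guard frame [-0.0693 -0.0017]
scene vial [0.5398 0.016  0.0195] 0.52 guard frame [0.0005 0.003 ]
[0.50662303 0.18324694 0.04476434] [ 0.08508417  0.9106938  -0.48996329] [0.00027321 0.17346845]
```

Push gently until the end stop shows in the force.

{"api": "step_arm", "payload": {"rows": [[[0.002,-0.01,0,0,0,0,1],[0.004,-0.02,0,0,0,0,1],[0.004,-0.02,0,0,0,0,1]]]}}

```text
t: 8.35
tool_pos: [0.5073, 0.1802, 0.0448]
orientation: [0.995, 0.1, -0.0, -0.0]
ft_force: [-0.2, 0.4, 0.3]
opening: -0.0
```

{"api": "step_arm", "payload": {"rows": [[[0.002,-0.01,0,0,0,0,1],[0.004,-0.02,0,0,0,0,1],[0.004,-0.02,0,0,0,0,1]]]}}

```text
t: 8.72
tool_pos: [0.5077, 0.178, 0.0448]
orientation: [0.995, 0.1, 0.0, -0.001]
ft_force: [-1.8, 4.2, -1.3]
opening: -0.0002
```

{"api": "step_arm", "payload": {"rows": [[[0.002,-0.01,0,0,0,0,1],[0.004,-0.02,0,0,0,0,1],[0.004,-0.02,0,0,0,0,1]]]}}

```text
t: 9.1
tool_pos: [0.5078, 0.1779, 0.0449]
orientation: [0.995, 0.102, 0.0, -0.002]
ft_force: [-3.8, 11.9, -1.1]
opening: -0.0003
```

{"api": "step_arm", "payload": {"rows": [[[-0.02,0.1,0,0,0,0,1],[-0.05,0.26,0,0,0,0,1],[-0.077,0.392,0,0,0,0,1],[-0.077,0.392,0.4,0,0,0,1],[-0.077,0.392,0.8,0,0,0,1],[-0.077,0.392,1,0,0,0,1]]]}}

```text
t: 9.85
tool_pos: [0.4978, 0.2332, 0.198]
orientation: [0.995, 0.1, 0.002, -0.0]
ft_force: [-0.2, 0.6, 0.0]
opening: 0.0001
```

```bash
python3 look.py 4; python3 - <<'E'
from h import *
# window centre by depth in scene frame: enlarge with guard overlays
c,s=np.cos(np.radians(11.15)),np.sin(np.radians(11.15)); R=np.array([[c,-s],[s,c]]); o=np.array([.5399,.013])
for cam in ("top","scene"):
    f=dict(np.load(f"{cam}0.npz")); W=cloud(f)
    # backproject onto z=.126 plane on a guard-frame grid -> rectified image, 5px/mm
    xs=np.arange(-.14,.04,.0004); ys=np.arange(-.065,.065,.0004); X,Y=np.meshgrid(xs,ys,indexing='ij')
    P=np.stack([o[0]+c*X-s*Y,o[1]+s*X+c*Y,np.full_like(X,.126)],-1)
    q=(P@f["R"].T+f["t"])@f["mtx"].T; uv=(q[...,:2]/q[...,2:]).astype(np.float32)
    im=cv2.remap(f["image"],uv[...,0],uv[...,1],cv2.INTER_CUBIC)[:,:,::-1].copy()
    for x in (-.111,-.039): cv2.line(im,(int((-.033+.065)/.0004),int((x+.14)/.0004)),(int((.033+.065)/.0004),int((x+.14)/.0004)),(0,255,255),1)
    for y in (-.033,.033): cv2.line(im,(int((y+.065)/.0004),int((-.111+.14)/.0004)),(int((y+.065)/.0004),int((-.039+.14)/.0004)),(0,255,255),1)
    cv2.rectangle(im,(int(.009/.0004),int(.009/.0004)),(int(.121/.0004),int(.174/.0004)),(0,0,255),1)
    cv2.imwrite(f"pics/rect_{cam}.png",im)
a=cv2.imread("pics/rect_top.png");b=cv2.imread("pics/rect_scene.png");cv2.imwrite("pics/rect.png",np.hstack([a,b])); print(a.shape)
E
```

```text
scene tab [0.5121 0.1665 0.0392] 0.74 guard frame [0.0024 0.156 ]
scene paddle [ 0.4761 -0.0057  0.1157] 0.67 guard frame [-0.0662 -0.006 ]
scene vial [0.5388 0.0111 0.0195] 0.43 guard frame [-0.0014 -0.0017]
top tab [0.5131 0.165  0.0391] 0.59 guard frame [0.0031 0.1543]
top paddle [0.4717 0.0006 0.1152] 0.69 guard frame [-0.0693  0.001 ]
[0.49639498 0.2325231  0.19346035] [-0.53376179  0.9985837  -0.18950137] [-0.00023285  0.22379237]
(451, 325, 3)
```

View pics/rect.png

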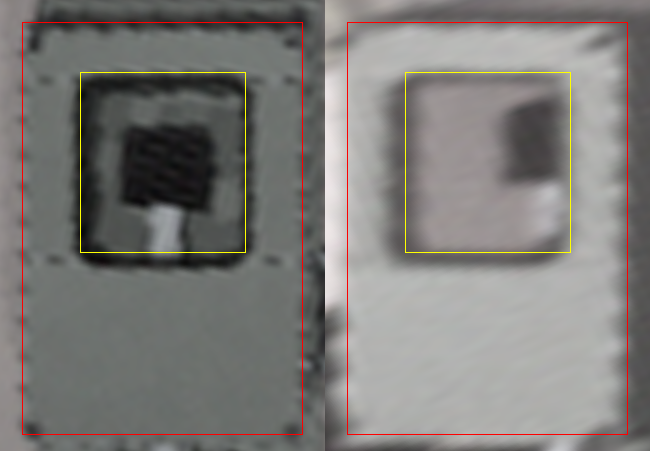

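View pics/scene4.png

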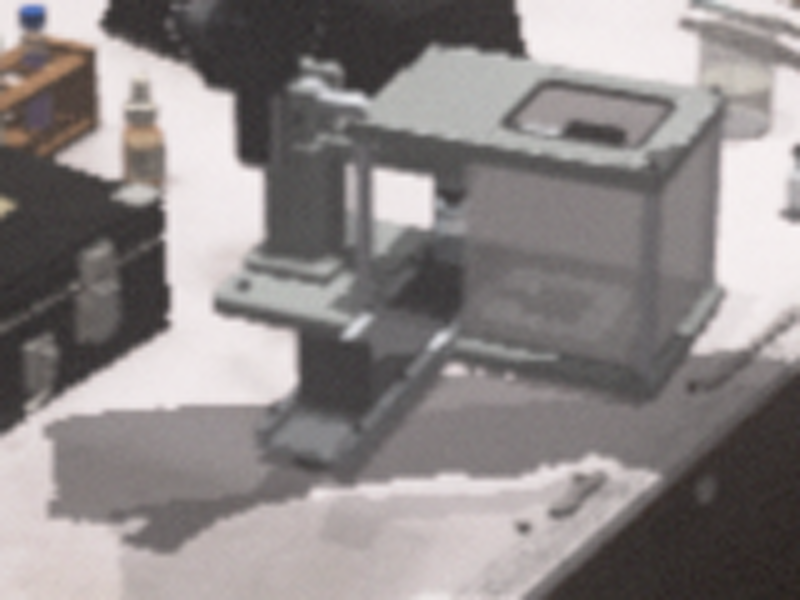

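{"api": "step_arm", "payload": {"rows": [[[-0.05,-0.3,0.1,0,0,0,1],[-0.1,-0.65,0.1,0,0,0,1],[-0.18,-1,0.1,0,0,0,1],[-0.18,-1,0.1,0,0,0,1]]]}}

```text
t: 10.75
tool_pos: [0.4688, 0.0781, 0.2087]
orientation: [0.995, 0.097, -0.002, 0.001]
ft_force: [-0.4, 0.4, -0.7]
opening: 0.0003
```

{"api": "step_arm", "payload": {"rows": [[[0,-0.3,0,0,0,0,1],[0,-0.55,0,0,0,0,1],[0,-0.55,0,0,0,0,1],[0,-0.55,0,0,0,0,1]]]}}

```text
t: 11.25
tool_pos: [0.47, 0.0017, 0.2094]
orientation: [0.995, 0.1, -0.0, -0.001]
ft_force: [-0.8, 0.4, -0.1]
opening: -0.0001
```

```bash
python3 look.py 5
```

```text
scene tab [0.5099 0.1681 0.0417] 0.75 guard frame [0.0006 0.158 ]
scene paddle [ 0.4748 -0.0041  0.115 ] 0.39 guard frame [-0.0672 -0.0042]
scene vial [0.5407 0.0115 0.0212] 0.59 guard frame [ 0.0005 -0.0016]
top tab [0.5148 0.1664 0.0415] 0.64 guard frame [0.005  0.1554]
top paddle [5.418e-01 7.500e-03 4.000e-04] 0.45 guard frame [ 0.0008 -0.0058]
[0.46997196 0.00096631 0.20977729] [-0.27271907 -0.45001436 -1.03583792] [-0.07093515  0.00171601]
```

{"api": "step_arm", "payload": {"rows": [[[0,0,-0.2,0,0,0,1],[0,0,-0.36,0,0,0,1],[0,0,-0.36,0,0,0,1]]]}}

```text
t: 12.02
tool_pos: [0.4689, 0.0006, 0.1547]
orientation: [0.995, 0.1, -0.002, -0.0]
ft_force: [-0.7, 0.0, 1.8]
opening: -0.0002
```

```bash
python3 look.py 6
```

```text
scene tab [ 0.4724 -0.0045  0.1167] 0.71 guard frame [-0.0696 -0.0041]
scene paddle [ 0.4746 -0.0028  0.1133] 0.59 guard frame [-0.0671 -0.0029]
scene vial [0.5414 0.0113 0.0194] 0.6 guard frame [ 0.0011 -0.002 ]
top tab [0.5158 0.1661 0.0391] 0.59 guard frame [0.006  0.1549]
[0.47027025 0.00050373 0.15639071] [0.1667558  0.39837708 0.16835121] [-0.07073195  0.00120448]
```

View pics/scene6.png

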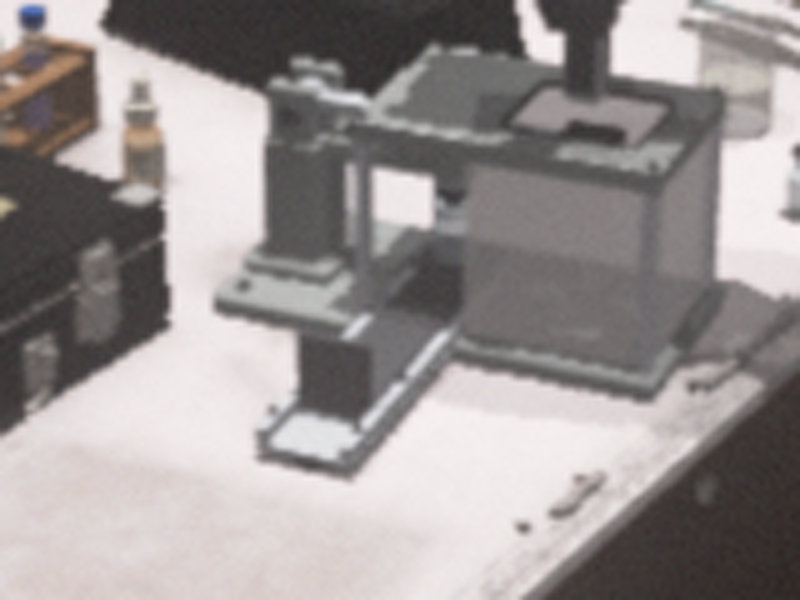

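{"api": "step_arm", "payload": {"rows": [[[0,0,-0.06,0,0,0,1],[0,0,-0.12,0,0,0,1],[0,0,-0.18,0,0,0,1],[0,0,-0.18,0,0,0,1]]]}}

```text
t: 12.92
tool_pos: [0.4696, 0.0005, 0.128]
orientation: [0.995, 0.1, -0.001, -0.0]
ft_force: [-0.1, -0.2, 2.0]
opening: 0.0002
```

{"api": "step_arm", "payload": {"rows": [[[0,0,-0.02,0,0,0,1],[0,0,-0.04,0,0,0,1],[0,0,-0.06,0,0,0,1],[0,0,-0.07,0,0,0,1],[0,0,-0.07,0,0,0,1]]]}}

```text
t: 13.55
tool_pos: [0.4699, 0.0005, 0.1184]
orientation: [0.995, 0.1, 0.0, 0.0]
ft_force: [-2.4, -0.1, 6.2]
opening: 0.0002
```

{"api": "step_arm", "payload": {"rows": [[[0,0,-0.01,0,0,0,1],[0,0,-0.02,0,0,0,1],[0,0,-0.03,0,0,0,1],[0,0,-0.03,0,0,0,1]]]}}

```text
t: 14.05
tool_pos: [0.4701, 0.0005, 0.116]
orientation: [0.995, 0.1, 0.001, 0.001]
ft_force: [-11.2, -0.3, 35.8]
opening: -0.0003
```

{"api": "step_arm", "payload": {"rows": [[[0,0,0.008,0,0,0,1],[0,0,0.008,0,0,0,1]]]}}

```text
t: 14.3
tool_pos: [0.47, 0.0005, 0.1167]
orientation: [0.995, 0.1, 0.001, 0.001]
ft_force: [-8.2, -0.1, 27.7]
opening: -0.0003
```

```bash
python3 look.py 7
```

```text
scene tab [0.5093 0.1646 0.0403] 0.66 guard frame [-0.0007  0.1547]
scene paddle [ 5.318e-01 -2.912e-01  2.000e-04] 0.29 guard frame [-0.0668 -0.2969]
scene vial [0.5409 0.0113 0.0218] 0.51 guard frame [ 0.0007 -0.0019]
top tab [0.516  0.1683 0.0441] 0.86 guard frame [0.0066 0.157 ]
[0.47001451 0.00052776 0.1166949 ] [-7.56100568 -1.49404905 27.35385404] [-0.07097821  0.00127752]
```

View pics/scene7.png

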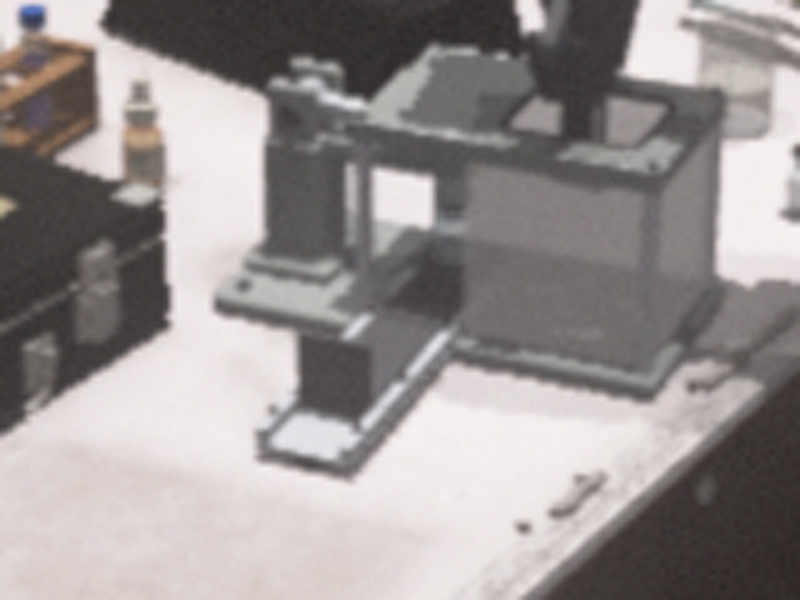

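{"api": "step_arm", "payload": {"rows": [[[0,0,0.05,0,0,0,1],[0,0,0.12,0,0,0,1],[0,0,0.2,0,0,0,1],[0,0,0.3,0,0,0,1],[0,0,0.6,0,0,0,1],[0,0,1,0,0,0,1],[0,0,1,0,0,0,1]]]}}

```text
t: 15.58
tool_pos: [0.4724, 0.0012, 0.2696]
orientation: [0.995, 0.1, 0.004, 0.0]
ft_force: [-0.2, 0.7, -0.9]
opening: -0.0001
```

```bash
python3 look.py 8; python3 - <<'E'
from h import *
for cam in ("scene","top"):
    grab_frame(cam)
    for n in ("beaker","dish","spare_vial","oil_dropper","vial"):
        for a in spot_point(n,cam)[:2]: print(cam,n,np.round(a["location"],3),round(a["conf"],2))
E
```

```text
scene tab [0.5073 0.1662 0.0404] 0.91 guard frame [-0.0024  0.1566]
scene paddle [ 0.4749 -0.0057  0.116 ] 0.57 guard frame [-0.0674 -0.0058]
scene vial [0.5422 0.0113 0.0215] 0.5 guard frame [ 0.0019 -0.0021]
top tab [0.5137 0.1667 0.0415] 0.58 guard frame [0.004  0.1559]
[0.46953685 0.00050173 0.26409775] [-0.22739892  0.34722072 -0.12222847] [-0.07145189  0.00134435]
scene beaker [ 0.534 -0.293 -0.003] 0.72
scene dish [ 0.408 -0.348  0.006] 0.75
scene spare_vial [ 0.432 -0.199  0.   ] 0.61
scene oil_dropper [ 0.589  0.432 -0.002] 0.82
top beaker [ 0.535 -0.288  0.002] 0.56
top dish [ 0.406 -0.345  0.   ] 0.8
top spare_vial [ 0.436 -0.194  0.001] 0.44
top oil_dropper [0.594 0.433 0.002] 0.51
top vial [ 0.47  -0.002  0.127] 0.69
top vial [0.511 0.167 0.042] 0.45
```

View pics/scene8.png

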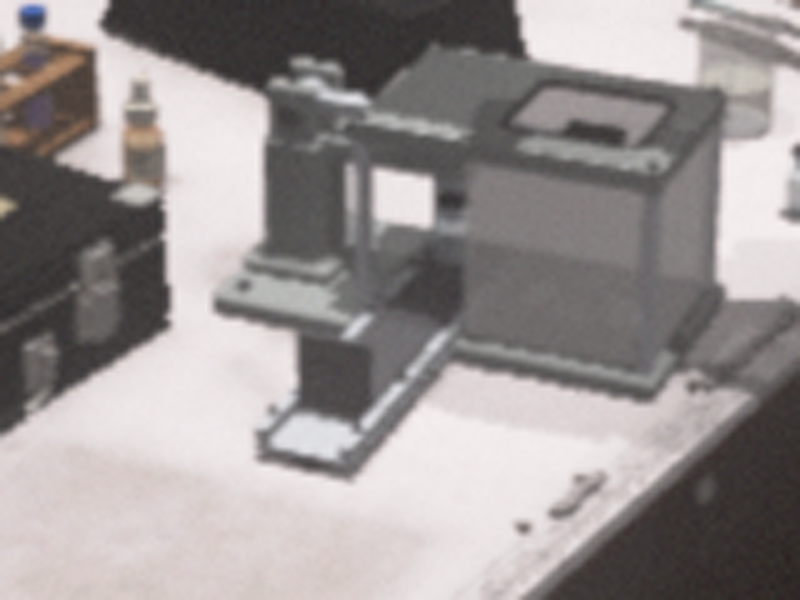

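```bash
python3 -c "
from cell import *
print(hand_in())"
```

```text
the job is handed in; nothing more can be done
None
```

I pushed the carriage home by its tab, pressed the paddle down through the guard window to its stop, lifted clear and handed the job in. All my checks agree with a seated stopper. I could not read the joint values directly, and handing in gives no verdict.

- **Carriage:** the push force rose to about 12 N with no further travel. The tab face then measured 154–158 mm from the ram axis, against 156 mm nominal.
- **Press:** the paddle moved down about 17 mm. The force then rose from about 6 N to 36 N, which I took as the stop. I eased off slightly and held it at about 27 N.
- **After lifting:** the paddle was back at its rest height of about 115 mm in the scene image. The stopper sits visibly lower there than before, judged by eye only.
- **Vial:** the scene camera places it within about 3 mm of the ram axis. The top camera did not find it under the guard; its two vial detections were at the window and the tab, so I disregarded them.
- **Bystanders:** all four measured within about 6 mm of where they started, which is about the accuracy of the detections. For the oil dropper I used the top camera's start position, because the scene camera's first detection of it was actually the tab.
- **Guard:** the readings showed no sign of contact. The forces during the press fit pressing on the paddle alone.

The job took about 16 s of the 45 s allowed.

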